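Start and screw home the cap of the bocal leak-test pot

TASK

The steel cap of the leak-test pot is lying loose on top of its thread. Without lifting it off, turn it round (a push against one of its two pegs is enough): first backward (anticlockwise seen from above) until it drops a step into the start of the thread, then forward (clockwise) until it comes up against its stop fully home. Leave the bocal, the cone, the weight and the nipple around it standing where they are.

Things in the scene. Friction and masses are not known exactly. Their poses are not given: they have to be found in the camera images.
- pot: Fixed aluminium leak-test pot, 100 mm in diameter, bolted to the tiles by its only two feet, which stick out to 84 mm from its axis on its +x and -x sides. Origin on its axis at the underside (table height), z up. A = cap's yaw minus pot's yaw, modulo 180 degrees (cap and thread repeat every half turn). At the start A is between 10 and 110 degrees.
- neck_top (a point): Level top of the pot's neck, on its axis, 98 mm above the table, hidden by the cap; its right-hand two-start thread. The cap's two inner lugs lie on it at the start. There the cap turns freely, but clockwise it only jams at A = 0, still high. Anticlockwise it drops 8 to 9 mm at A about 132 degrees; a stop follows at about 162 degrees.
- home_pos (a point): Point on the pot's axis, 80 mm above the table, where the cap's origin is when it is fully home. From the drop, turning clockwise sinks the cap some 6 mm more along the thread until a hard stop at A = 0, its arms right over the pot's feet.
- cap: Loose steel cap, about 0.4 kg, a round skirted lid 81 mm in diameter, 32 mm high, a brass nipple on top (to 50 mm). Origin on its axis at the skirt's lower rim, z up: 95 mm above the table at the start, 85.5 to 87 after the drop, 80 home. Kept on centre by a stem in the neck. Two arms along its +x and -x, 10 mm wide, 14 to 22 mm above the origin, end in upright pegs.
- peg_a (a point): Centre of the upright round peg on the cap's +x arm, 72 mm from the axis, 30 mm above the cap's origin. The peg is 12 mm in diameter and reaches from 12 to 45 mm above the cap's origin. A light sideways push of a few newtons turns the cap.
- peg_b (a point): The same on the cap's -x arm.
- bocal: Bystander: curved copper tube 9 mm thick on a loose round steel stand 64 mm across and 12 mm high; 240 mm tall. Origin under the stand's centre, z up. The tube rises straight over the origin to 150 mm, then bends over towards its own +x, its end 72 mm out at 225 mm height. Loose, topples easily; the only thing near the pot tall enough to meet the gripper's body.
- cone: Bystander: loose grey plastic cone, 52 mm across at the foot, 140 mm tall. Origin under its centre.
- weight: Bystander: loose round pewter weight with a knob, 50 mm across, 72 mm tall. Origin under its centre.
- nipple: Bystander: loose brass nipple standing upright, 24 mm across, 32 mm tall. Origin under its centre.
Mind the look-alikes: they are no part of the job. What is shaped like the cap but red is not meant.

How it is judged:
On the way, in this order (a step that is already met when the one before it is completed fails the run):
1. the cap has been turned backward until it dropped into the thread (z of cap in the frame of pot below 0.09 m and angle between cap's own z axis and vertical below 0.08 rad), for 0.1 s.
2. the cap has been turned forward until fully home (z of cap in the frame of pot below 0.0822 m and angle between the x axis of cap and the x axis of pot, either way round below 0.12 rad), for 0.2 s.
At the end, for the whole second after the job is handed in: The cap is fully home: its origin less than 82.2 mm above the pot's origin, its arms within 0.12 rad of the line of the pot's feet (either way round), upright within 0.06 rad, at rest; the four bystanders stand within 25 mm of where they were (all of step 2 and angle between cap's own z axis and vertical below 0.06 rad and angular speed of cap below 0.1 rad/s and not (distance of bocal from where it was at the start of the episode above 0.025 m or angle between bocal's own z axis and vertical above 0.35 rad) and not (distance of cone from where it was at the start of the episode above 0.025 m or angle between cone's own z axis and vertical above 0.35 rad) and not (distance of weight from where it was at the start of the episode above 0.025 m or angle between weight's own z axis and vertical above 0.35 rad) and not (distance of nipple from where it was at the start of the episode above 0.025 m or angle between nipple's own z axis and vertical above 0.35 rad)); the robot touches nothing.
It fails at once if the cap lifted off its thread (more than 6 mm above where it lay) (z of cap in the frame of pot above 0.101 m).
It fails at once if the copper practice bocal on its round stand pushed more than 25 mm or knocked over (distance of bocal from where it was at the start of the episode above 0.025 m or angle between bocal's own z axis and vertical above 0.35 rad).
It fails at once if the grey sizing cone pushed more than 25 mm or knocked over (distance of cone from where it was at the start of the episode above 0.025 m or angle between cone's own z axis and vertical above 0.35 rad).
It fails at once if the pewter weight pushed more than 25 mm or knocked over (distance of weight from where it was at the start of the episode above 0.025 m or angle between weight's own z axis and vertical above 0.35 rad).
It fails at once if the loose brass nipple pushed more than 25 mm or knocked over (distance of nipple from where it was at the start of the episode above 0.025 m or angle between nipple's own z axis and vertical above 0.35 rad).
It also fails if it takes over 67 s, if anything falls off the work surface, if the arm or the gripper's body presses on something with over 40 N, if the wrist force passes 120 N, or if a joint passes its speed limit or range.

ROBOT

A 7-joint arm with a two-finger parallel gripper is mounted at the origin on the work surface. World frame = base frame: x ahead of the robot, y to its left, z up, the work surface at z = 0. Lengths are in m, angles in rad, forces in N, time in s.
With the tool pointing down it reaches from about 0.4 to 0.85 m from the base axis. Payload 4.5 kg.
Tool frame: the origin (TCP) lies at the very end of the fingers, on their centre line; the grasp point (between the pads) lies 19 mm behind it (r.grip_depth is the distance from the TCP to the grasp point, in m); z points along the fingers, x is the direction in which the jaws open and shut, and the axes are right-handed (so a half turn about z gives the same grasp; the last joint's range is limited). The gripper opens to 88 mm and grips with 3 to 60 N. Pads are 18 mm wide; open, the fingers measure 123 mm over their backs; the gripper's body (75 mm by 187 mm) begins 45 mm behind the grasp point.
Start: joints at [-1.289, 0.689, -0.195, 1.565, 0.157, 0.902, -0.215], TCP at [0.153, 0.606, 0.239] pointing down, gripper open.
Joint ranges: [-3.01, 3.01], [-0.46, 2.08], [-1.47, 1.51], [0.13, 2.56], [-1, 4.14], [0.04, 2.09], [-2.66, 2.66]. Speed limits (rad/s): [2.57, 2.57, 3.14, 3.14, 3.14, 3.14, 3.14].

INTERFACE

Orientations are given as a unit quaternion [x, y, z, w].
In Python, from plant import r gives the robot as it stands. The module is installed in compiled form; this text tells all that it offers.
- The arm moves only by the shell command python3 -m jog 'ROWS' [FORCE]. ROWS is JSON, a list of rows, each a list of 5 numbers: the shift along the tool's x, y, z in units of 1 m (1.0 is 1 m), then the turn about the tool's z in units of 360 degrees (1.0 is 360 degrees), then the closure, from 0 (fully open) to 1 (shut). In form: [[dx, dy, dz, yaw, fingers], ...]. A call has 1 to 20 rows; each row shifts and turns the commanded pose from where the row before left it, along the tool's axes as they then stand; what a row does not reach is not made up. A row lasts 1/10 s, in which the tool goes at most 50 mm and 8.59 degrees, less where a joint would pass 70% of its speed; a pose out of reach is approached as far as the arm can. A call with a number of a shift or a turn outside -1 to 1 is refused whole. A call with a gripper value outside its range is refused whole. The fingers move at their own pace and stop on an object; FORCE is the grip in N (left out, the last holds). Time passes only in rows, so rows that do not move let the fingers close. It gives the time, the measured TCP pose, the force and the opening at its end, in the units of the state.
- r.get_state(): the state, without advancing time (a new reading comes with each control period).
- r.snapshot(name): name is "side" or "top"; returns the picture (420x560x3 uint8, red, green, blue); there is no depth.
- r.get_calibration(name): a dict with "mtx" (3x3 intrinsics, pixels), "R" (3x3) and "t" (3): a world point X has camera coordinates R X + t. Camera axes: x right, y down, z forward; pixel columns grow to the right and rows downward; lengths in m; the calibration is good to about 2 mm. A picture is of the moment at which its call begins. get_calibration takes no time and is no camera call.
- r.finish_job(): hands the job in, once; it reports no verdict.
Trained networks look in the newest picture that a camera, given by its name, has taken for a name from the list of things; names that differ only in an ending like _2 or _b are one class to them, and where a whole thing is asked for, a point or a joint stands for the part that bears it (a point fixed in the world has none). Each returns a list of dicts, best first, with "score" (0 to 1); they miss things now and then, are a little off and sometimes report something else, mostly with a low value. They report only what shows in the picture. A call takes as long as a camera call. They do not tell look-alikes from the thing itself.
- r.cut_out(thing, camera): "pixels" (420x560 bool, what is visible of it) and "rect" ([left, top, right, bottom] in pixels, round what is visible of it).
The state is a dict: "clock": time; "q": joint angles; "qd": joint speeds; "joint_torque": joint torques, N m; "tool_pos": TCP position; "eef_rot": TCP orientation; "contact_force": force on the tool from outside, world axes, zero at the start; "moment": the same for the moment, N m; "opening": opening from 0.0 (shut) to 1.0 (fully open).
Only numpy, scipy, OpenCV 4.12 (cv2) and the standard library are available. Lean on these libraries where they do the work, as an engineer would, in place of code of your own. Each camera call takes 0.05 s, during which the arm holds its last target.

## Working session

There is one attempt and no reset: what is moved stays moved. The work goes in short steps, Python scripts to look and compute and a shell command to move; the robot and the scene stay as the last step left them, time stands still between calls to the robot, and variables do not carry over. Pictures are saved under pics/ and viewed, and the job is handed in when it is done.

```bash
mkdir -p pics
cat > h.py <<'E'
from plant import r
import numpy as np, cv2
def snap(c,name):
    im=r.snapshot(c); cv2.imwrite('pics/'+name,im[:,:,::-1]); return im
def cal(c):
    k=r.get_calibration(c); return [np.array(k[a],float) for a in('mtx','R','t')]
def proj(c,X):
    K,R,t=cal(c); p=K@(R@np.array(X,float)+t); return p[:2]/p[2]
def ray(c,uv,z):
    K,R,t=cal(c); t=t.ravel(); o=-R.T@t; d=R.T@np.linalg.solve(K,[uv[0],uv[1],1.]); return o+d*(z-o[2])/d[2]
E
python3 - <<'E'
from h import *
snap('top','t0.png');snap('side','s0.png')
s=r.get_state();print(s)
for c in('top','side'):
    K,R,t=cal(c);print(c,K.round(1).tolist(),(-R.T@t.ravel()).round(3),R[2].round(3))
E
```

```text
{'clock': 0.1, 'q': array([-1.28920945,  0.68987969, -0.19455138,  1.56621883,  0.15730543,
        0.90249984, -0.21511442]), 'qd': array([-0.00050151, -0.00232604,  0.00062803, -0.00388609,  0.00280861,
        0.00145217,  0.00138311]), 'joint_torque': array([-2.45489005e-03, -5.28501320e+01, -1.27148408e+00, -1.53836882e+01,
       -5.25997009e-02,  1.95162531e-03,  3.82453015e-05]), 'tool_pos': array([0.15317706, 0.60536497, 0.23800942]), 'eef_rot': array([ 7.89041845e-01,  6.14338927e-01, -6.03053455e-04,  5.35147418e-04]), 'contact_force': array([ 0.43280757, -0.72221123,  0.63442836]), 'moment': array([ 0.02014035, -0.03020255,  0.02615588]), 'opening': 1.0008288914437053}
top [[510.7, 0.0, 269.8], [0.0, 510.7, 211.7], [0.0, 0.0, 1.0]] [0.464 0.08  1.037] [ 0.116 -0.014 -0.993]
side [[465.7, 0.0, 282.5], [0.0, 465.7, 200.1], [0.0, 0.0, 1.0]] [ 0.179 -0.365  0.71 ] [ 0.477  0.515 -0.712]
```

View pics/t0.png

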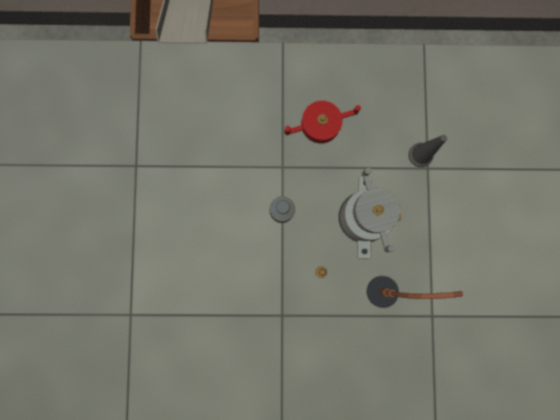

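View pics/s0.png

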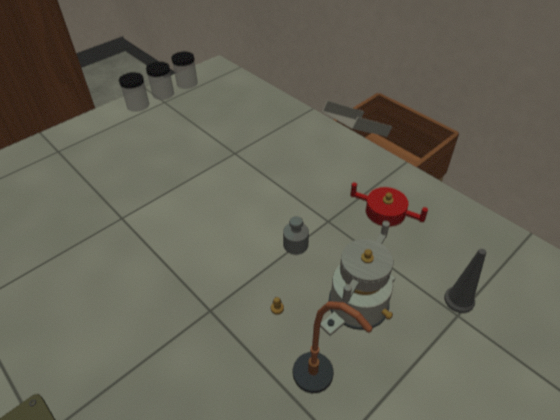

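Run:
```python
from h import *
a=cv2.imread('pics/t0.png');b=cv2.imread('pics/s0.png')
x=cv2.resize(a[160:270,320:430],None,fx=5,fy=5,interpolation=cv2.INTER_CUBIC)
cv2.imwrite('pics/t0c.png',x)
cv2.imwrite('pics/s0c.png',cv2.resize(b[200:350,300:420],None,fx=4,fy=4,interpolation=cv2.INTER_CUBIC))
K,R,t=cal('top');print(R.round(3))
for th in ('cap','pot','peg_a','bocal','cone','weight','nipple'):
    for d in r.cut_out(th,'top')[:4]:
        m=d['pixels'];ys,xs=np.nonzero(m);u=(xs.mean(),ys.mean())
        print(th,round(d['score'],2),np.round(d['rect']),np.round(u,1),m.sum(),ray('top',u,0).round(3))
print(r.get_state()['clock'])
```

```text
[[ 0.006 -1.     0.015]
 [-0.993 -0.008 -0.116]
 [ 0.116 -0.014 -0.993]]
cap 0.88 [353. 168. 396. 253.] [375.9 210.1] 1918 [ 0.59  -0.153  0.   ]
cap 0.71 [285.  99. 356. 141.] [320.6 121.2] 1596 [ 0.776 -0.04   0.   ]
cap 0.4 [267. 192. 293. 224.] [281.7 209.1] 573 [0.591 0.041 0.   ]
pot 0.97 [340. 176. 375. 259.] [355.3 223.3] 1074 [ 0.563 -0.11   0.   ]
pot 0.53 [270. 197. 292. 222.] [281.4 209.3] 533 [0.59  0.041 0.   ]
peg_a 0.84 [350. 171. 398. 252.] [376.  210.8] 1911 [ 0.589 -0.153  0.   ]
peg_a 0.72 [285. 100. 362. 144.] [321.5 121.3] 1700 [ 0.776 -0.042  0.   ]
bocal 0.91 [365. 278. 461. 308.] [397.2 292.7] 1247 [ 0.423 -0.193  0.   ]
cone 0.84 [407. 135. 446. 166.] [425.  150.6] 712 [ 0.716 -0.257  0.   ]
weight 0.83 [268. 198. 291. 223.] [281.1 209.3] 489 [0.59  0.042 0.   ]
0.45
```

View pics/t0c.png

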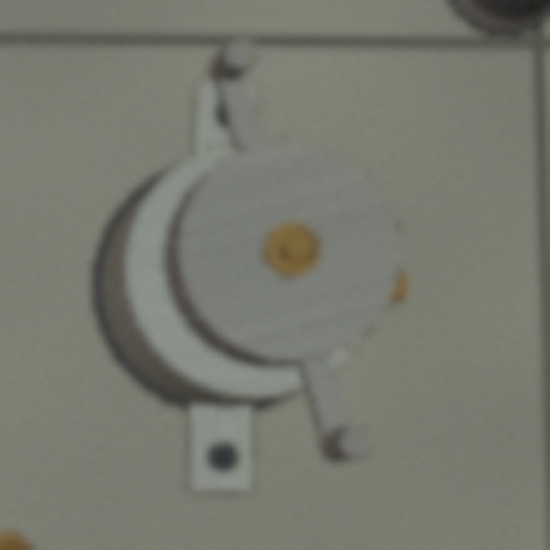

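View pics/s0c.png

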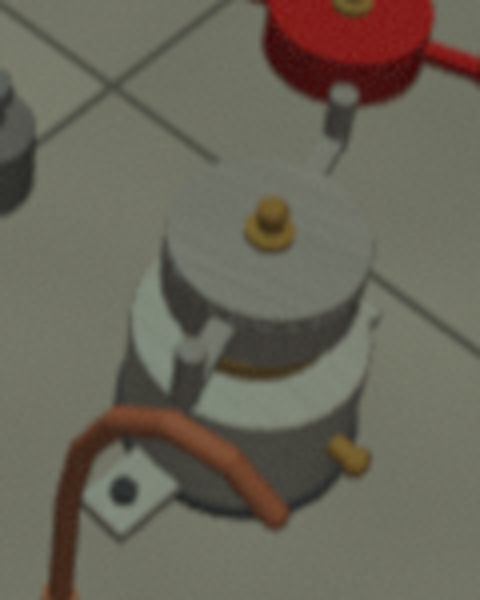

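Run:
```python
from h import *
def px(x,y): return (320+(x+.5)/5-.5,160+(y+.5)/5-.5)
p1=ray('top',px(240,53),.14);p2=ray('top',px(350,443),.14);n=ray('top',px(292,247),.145)
print('pegs',p1,p2,'mid',(p1+p2)/2,'dist',np.linalg.norm(p1-p2),'nip',n)
h1=ray('top',px(222,457),.006);h2=ray('top',px(223,113),.006)
print('holes',h1,h2,(h1+h2)/2,np.linalg.norm(h1-h2))
for s in ((190,490),(250,490)): print(ray('top',px(*s),.006))
f=lambda v:np.degrees(np.arctan2(v[1],v[0]))
print('cap',f(p1-p2),'pot',f(h2-h1))
c=(p1+p2)/2
# side check
q=lambda x,y:(300+(x+.5)/4-.5,200+(y+.5)/4-.5)
a=ray('side',q(343,93),.14);b=ray('side',q(193,348),.14);print('side pegs',a,b,(a+b)/2,np.linalg.norm(a-b),f(a-b))
hh=ray('side',q(123,490),.006);print('side hole',hh)
# bystanders
print('bocal stand', ray('top',(383,292),.012),ray('side',(313,372),.012),'end',ray('top',(461,294),.225),ray('side',(369,328),.225))
print('cone base',ray('top',(420,156),0),'tip',ray('top',(443.5,139),.14),ray('side',(482,251),.14))
print('weight',ray('top',(282.5,208),.072),ray('side',(296,222),.07))
print('nipple',ray('top',(321.5,271.5),.03),ray('side',(277,299),.03))
print('spout',ray('top',px(400,287),.05),ray('side',q(355,460),.05))
```

```text
pegs [ 0.64494717 -0.10758888  0.14      ] [ 0.50571702 -0.14418121  0.14      ] mid [ 0.5753321  -0.12588505  0.14      ] dist 0.1439584405573511 nip [ 0.57446064 -0.12383999  0.145     ]
holes [ 0.50596878 -0.12559836  0.006     ] [ 0.6468964  -0.12816321  0.006     ] [ 0.57643259 -0.12688078  0.006     ] 0.1409509595577022
[ 0.49259612 -0.11245031  0.006     ]
[ 0.49275554 -0.13672615  0.006     ]
cap 14.725403076764701 pot -1.042653818985219
side pegs [ 0.64570641 -0.10750563  0.14      ] [ 0.50778455 -0.14662515  0.14      ] [ 0.57674548 -0.12706539  0.14      ] 0.14336239943217885 15.83521066401964
side hole [ 0.51013745 -0.12171274  0.006     ]
bocal stand [ 0.42450698 -0.1610976   0.012     ] [ 0.42455655 -0.16337577  0.012     ] end [ 0.43024489 -0.23467177  0.225     ] [ 0.43344204 -0.23304133  0.225     ]
cone base [ 0.7042413  -0.24663689  0.        ] tip [ 0.70354921 -0.24614248  0.14      ] [ 0.70646202 -0.24656132  0.14      ]
weight [0.58397777 0.04200489 0.072     ] [0.58641757 0.03928395 0.07      ]
nipple [ 0.46428723 -0.03659435  0.03      ] [ 0.4658237  -0.03794817  0.03      ]
spout [ 0.57084945 -0.18750873  0.05      ] [ 0.56619428 -0.19179996  0.05      ]
```

Candidates: the steel cap at top (378,210) / side (367,262), the red cap at top (322,121) / side (387,205), and the weight at (282,209), which is a false detection. The crop shows the grey steel cap lying on the pot, so I choose that one. Its centre is at about (0.576, -0.1265), the pot's yaw is about -1° and the cap's about 15.3°, so A is about 16°. I'll straddle the far peg at (0.645, -0.108): it sweeps away from the bocal.

```bash
R='x'; python3 -m jog '[[-0.0143,0.0163,0,0,0],[-0.0143,0.0163,0,0,0],[-0.0143,0.0163,0,0,0],[-0.0143,0.0163,0,0,0],[-0.0143,0.0163,0,0,0],[-0.0143,0.0163,0,0,0],[-0.0143,0.0163,0,0,0],[-0.0143,0.0163,0,0,0],[-0.0143,0.0163,0,0,0],[-0.0143,0.0163,0,0,0],[-0.0143,0.0163,0,0,0],[-0.0143,0.0163,0,0,0],[-0.0143,0.0163,0,0,0],[-0.0143,0.0163,0,0,0],[-0.0143,0.0163,0,0,0],[-0.0143,0.0163,0,0,0],[-0.0143,0.0163,0,0,0],[-0.0143,0.0163,0,0,0],[-0.0143,0.0163,0,0,0],[-0.0143,0.0163,0,0,0]]'
python3 -m jog '[[-0.0143,0.0163,0,0,0],[-0.0143,0.0163,0,0,0],[-0.0143,0.0163,0,0,0],[-0.0143,0.0163,0,0,0],[-0.0143,0.0163,0,0,0],[-0.0143,0.0163,0,0,0],[-0.0143,0.0163,0,0,0],[-0.0143,0.0163,0,0,0],[-0.0143,0.0163,0,0,0],[-0.0143,0.0163,0,0,0],[-0.0143,0.0163,0,0,0],[-0.0143,0.0163,0,0,0],[-0.0143,0.0163,0,0,0],[-0.0143,0.0163,0,0,0],[-0.0143,0.0163,0,0,0],[-0.0143,0.0163,0,0,0],[-0.0143,0.0163,0,0,0],[-0.0143,0.0163,0,0,0],[-0.0143,0.0163,0,0,0],[-0.0143,0.0163,0,0,0]]'
python3 -c "
from h import *;print(r.get_state()['q'].round(2))"
```

```text
clock: 2.45
tool_pos: [0.3998, 0.2481, 0.2389]
eef_rot: [0.789, 0.614, 0.0, -0.0]
contact_force: [1.3, 0.4, -0.6]
opening: 1.0
clock: 4.45
tool_pos: [0.6455, -0.1094, 0.2387]
eef_rot: [0.789, 0.614, -0.0, -0.0]
contact_force: [0.1, -0.3, 0.6]
opening: 0.998
[ 0.24  0.74 -0.28  1.46  0.23  0.97  1.23]
```

```bash
python3 -m jog '[[0,0,0,0.021,0.66],[0,0,0,0.021,0.66],[0,0,0,0.021,0.66],[0,0,0,0.021,0.66],[0,0,0,0.021,0.66],[0,0,0,0.021,0.66],[0,0,0,0.021,0.66],[0,0,0,0.021,0.66],[0,0,0,0.021,0.66],[0,0,0,0.021,0.66],[0,0,0,0.021,0.66],[0,0,0,0.021,0.66],[0,0,0,0.021,0.66],[0,0,0,0.021,0.66],[0,0,0,0.021,0.66],[0,0,0,0.021,0.66],[0,0,0,0.021,0.66],[0,0,0,0.021,0.66],[0,0,0,0.021,0.66],[0,0,0,0.021,0.66]]' 20
cat >> h.py <<'E'
from scipy.spatial.transform import Rotation as Ro
C=np.array([.576,-.1265])
def rep(peg_deg=None,z=None,xang=None):
    s=r.get_state();M=Ro.from_quat(s['eef_rot']).as_matrix();p=s['tool_pos']
    x=np.degrees(np.arctan2(M[1,0],M[0,0]));v=p[:2]-C
    print('clk',round(s['clock'],2),'tcp',p.round(4),'xang',round(x,1),'polar',np.degrees(np.arctan2(v[1],v[0])).round(1),np.linalg.norm(v).round(4),'F',np.round(s['contact_force'],1),'open',round(s['opening'],2),'q',s['q'].round(2))
    if peg_deg is not None:
        a=np.radians(peg_deg);g=np.array([*(C+.072*np.array([np.cos(a),np.sin(a)])),z if z else p[2]])
        d=M.T@(g-p); print('tool shift to target',d.round(4))
        if xang is not None: print('yaw turns',round(-((xang-x+180)%360-180)/360,4))
E
python3 -c "
from h import *
rep(15.4,.12,-74.6)
snap('top','t1.png');snap('side','s1.png')"
```

```text
clock: 6.45
tool_pos: [0.6451, -0.1081, 0.2386]
eef_rot: [0.79, -0.613, -0.0, -0.0]
contact_force: [0.7, 0.5, 0.8]
opening: 0.34
clk 6.45 tcp [ 0.6451 -0.1081  0.2386] xang -75.7 polar 14.9 0.0715 F [0.7 0.5 0.8] open 0.34 q [-0.15  0.77  0.48  1.49 -0.4   0.97 -0.88]
tool shift to target [-0.0006 -0.0005  0.1186]
yaw turns -0.003
```

View pics/s1.png

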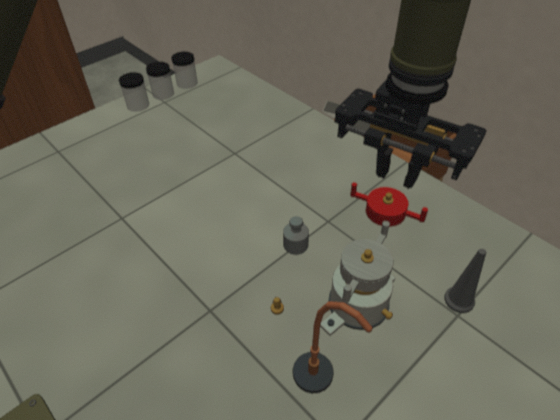

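The side view shows the gripper above the far peg (385,229), with its two fingers at about (385,170) and (415,180). Everything else stands as before. I go down to just above the peg and look again.

```bash
python3 -m jog '[[-0.0006,-0.0005,0.014,0,0.66],[0,0,0.014,0,0.66],[0,0,0.014,0,0.66],[0,0,0.014,0,0.66],[0,0,0.014,0,0.66],[0,0,0.014,0,0.66],[0,0,0,0,0.66]]'
python3 -c "
from h import *
rep(15.4,.12,-74.6)
b=snap('side','s2.png')[:,:,::-1]
print(proj('side',r.get_state()['tool_pos']))
cv2.imwrite('pics/s2c.png',cv2.resize(b[130:330,270:470],None,fx=3,fy=3,interpolation=cv2.INTER_CUBIC))"
```

```text
clock: 7.25
tool_pos: [0.6439, -0.1073, 0.152]
eef_rot: [0.791, -0.611, -0.002, 0.001]
contact_force: [-0.6, 0.6, 0.2]
opening: 0.344
clk 7.25 tcp [ 0.6439 -0.1073  0.152 ] xang -75.4 polar 15.8 0.0706 F [-0.6  0.6  0.2] open 0.34 q [-0.12  0.87  0.42  1.57 -0.45  0.81 -0.83]
tool shift to target [ 0.0005 -0.0016  0.032 ]
yaw turns -0.0022
[386.27373964 217.68358361]
```

View pics/s2c.png

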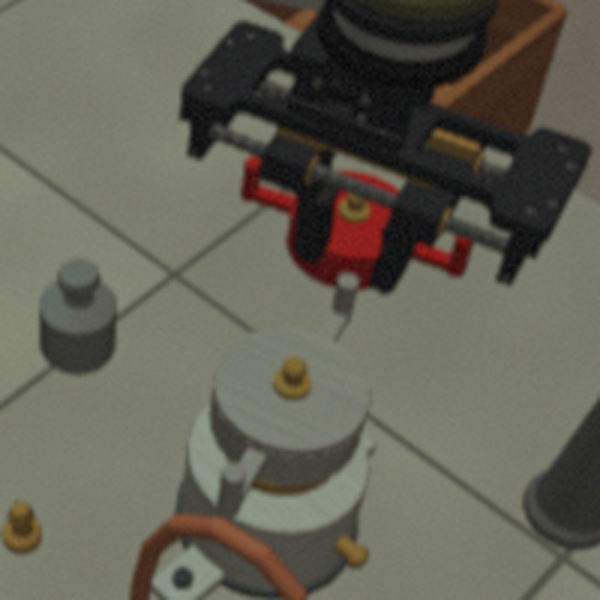

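Fingertips at crop (312,258) and (388,290); the peg top at (347,282) lies midway between them. Going down to straddle it.

```bash
python3 -m jog '[[0.0005,-0.001,0.01,0,0.66],[0,-0.0006,0.01,0,0.66],[0,0,0.01,0,0.66],[0,0,0.003,0,0.66],[0,0,0,0,0.66]]'
python3 -c "
from h import *
rep(15.4,.12,-74.6)
b=snap('side','s3.png')[:,:,::-1]
cv2.imwrite('pics/s3c.png',cv2.resize(b[130:330,270:470],None,fx=3,fy=3,interpolation=cv2.INTER_CUBIC))"
```

```text
clock: 7.8
tool_pos: [0.6466, -0.1077, 0.1209]
eef_rot: [0.791, -0.611, -0.001, 0.0]
contact_force: [-0.5, 0.3, 0.3]
opening: 0.342
clk 7.8 tcp [ 0.6466 -0.1077  0.1209] xang -75.4 polar 14.9 0.0731 F [-0.5  0.3  0.3] open 0.34 q [-0.11  0.91  0.4   1.58 -0.47  0.75 -0.82]
tool shift to target [-0.0006  0.0011  0.0009]
yaw turns -0.0022
```

View pics/s3c.png

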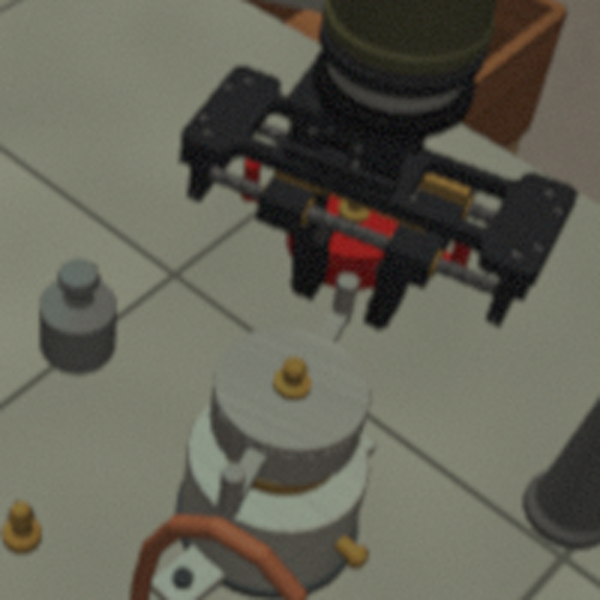

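The fingers straddle the peg at crop (347,290). Now the arc anticlockwise, 4° per row: dx −5.0 mm, dy +0.18 mm, yaw −0.0111.

```bash
python3 -m jog '[[-0.005,0.0005,0,-0.0111,0.66],[-0.005,0.0005,0,-0.0111,0.66],[-0.005,0.0002,0,-0.0111,0.66],[-0.005,0.0002,0,-0.0111,0.66],[-0.005,0.0002,0,-0.0111,0.66],[-0.005,0.0002,0,-0.0111,0.66],[-0.005,0.0002,0,-0.0111,0.66],[-0.005,0.0002,0,-0.0111,0.66],[-0.005,0.0002,0,-0.0111,0.66],[-0.005,0.0002,0,-0.0111,0.66]]'
python3 -c "
from h import *
rep(55.4,.12,-34.6)
b=snap('side','s4.png')[:,:,::-1]
cv2.imwrite('pics/s4c.png',cv2.resize(b[130:330,270:470],None,fx=3,fy=3,interpolation=cv2.INTER_CUBIC))"
```

```text
clock: 8.85
tool_pos: [0.6193, -0.0687, 0.1225]
eef_rot: [0.953, -0.303, 0.001, 0.0]
contact_force: [1.1, -1.9, -0.6]
opening: 0.34
clk 8.85 tcp [ 0.6193 -0.0687  0.1225] xang -35.3 polar 53.1 0.0723 F [ 1.1 -1.9 -0.6] open 0.34 q [-0.08  0.84  0.21  1.68 -0.26  0.64 -0.35]
tool shift to target [-0.0028  0.0002  0.0025]
yaw turns -0.002
```

View pics/s4c.png

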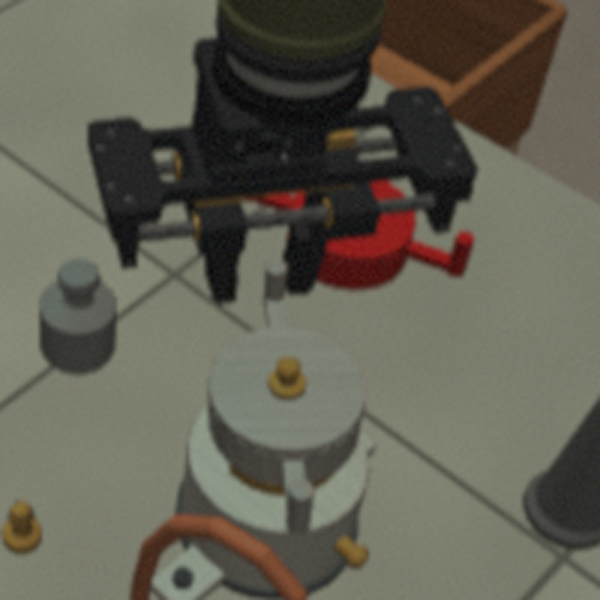

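The cap follows: its peg is now at crop (275,275), against the right finger. Pushing on.

```bash
python3 -m jog '[[-0.005,0.0002,0.001,-0.0111,0.66],[-0.005,0.0002,0.001,-0.0111,0.66],[-0.005,0.0002,0,-0.0111,0.66],[-0.005,0.0002,0,-0.0111,0.66],[-0.005,0.0002,0,-0.0111,0.66],[-0.005,0.0002,0,-0.0111,0.66],[-0.005,0.0002,0,-0.0111,0.66],[-0.005,0.0002,0,-0.0111,0.66],[-0.005,0.0002,0,-0.0111,0.66],[-0.005,0.0002,0,-0.0111,0.66],[-0.005,0.0002,0,-0.0111,0.66],[-0.005,0.0002,0,-0.0111,0.66],[-0.005,0.0002,0,-0.0111,0.66],[-0.005,0.0002,0,-0.0111,0.66],[-0.005,0.0002,0,-0.0111,0.66],[-0.005,0.0002,0,-0.0111,0.66]]'
python3 -c "
from h import *
rep(127,.12,37)
b=snap('side','s5.png')[:,:,::-1]
cv2.imwrite('pics/s5c.png',cv2.resize(b[130:330,270:470],None,fx=3,fy=3,interpolation=cv2.INTER_CUBIC))"
```

```text
clock: 10.5
tool_pos: [0.5443, -0.0627, 0.1206]
eef_rot: [0.969, 0.247, 0.002, -0.0]
contact_force: [0.5, 2.5, 1.1]
opening: 0.336
clk 10.5 tcp [ 0.5443 -0.0627  0.1206] xang 28.6 polar 116.4 0.0712 F [0.5 2.5 1.1] open 0.34 q [ 0.09  0.76 -0.1   1.91  0.15  0.47  0.39]
tool shift to target [-0.0132 -0.      0.0005]
yaw turns -0.0233
```

View pics/s5c.png

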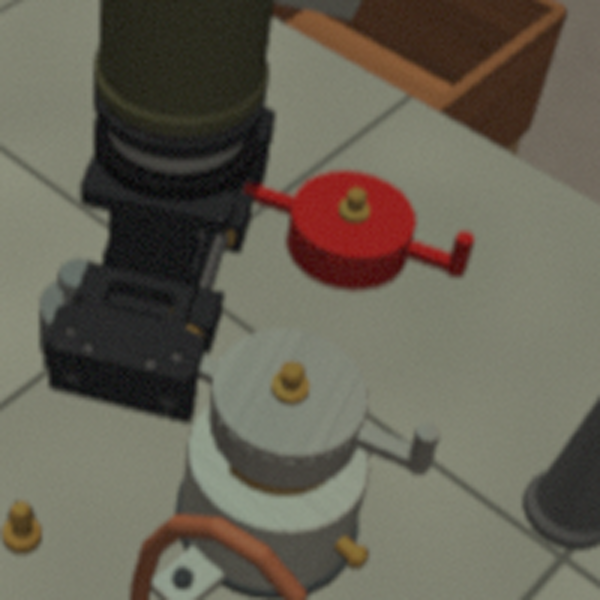

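```bash
python3 -m jog '[[-0.0038,0.0002,0.0005,-0.0056,0.66],[-0.0038,0.0002,0.0005,-0.0056,0.66],[-0.0038,0.0003,0.0005,-0.0056,0.66],[-0.0038,0.0003,0.0005,-0.0056,0.66],[-0.0038,0.0004,0.0005,-0.0056,0.66],[-0.0038,0.0004,0.0005,-0.0056,0.66],[0,0,0,0,0.66]]'
python3 -c "
from h import *
rep(137,.118,40)
b=snap('side','s6.png')[:,:,::-1]
cv2.imwrite('pics/s6c.png',cv2.resize(b[130:380,270:470],None,fx=2.4,fy=2.4,interpolation=cv2.INTER_CUBIC))"
```

```text
clock: 11.25
tool_pos: [0.5231, -0.079, 0.1163]
eef_rot: [0.938, 0.347, -0.001, -0.0]
contact_force: [0.1, 0.4, -0.0]
opening: 0.338
clk 11.25 tcp [ 0.5231 -0.079   0.1163] xang 40.6 polar 138.1 0.0711 F [ 0.1  0.4 -0. ] open 0.34 q [ 0.15  0.76 -0.15  1.96  0.24  0.45  0.54]
tool shift to target [ 0.0012 -0.0011 -0.0017]
yaw turns 0.0016
```

View pics/s6c.png

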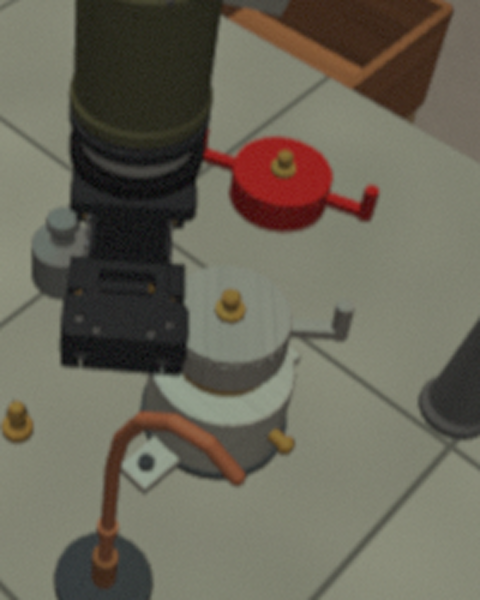

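```bash
cat >> h.py <<'E'
def pred(z0,deg,c='side'):
    a=np.radians(deg);return proj(c,[*(C-.072*np.array([np.cos(a),np.sin(a)])),z0+.045]).round(1),proj(c,[*C,z0+.05]).round(1)
E
python3 -c "
from h import *
for z in(.095,.086):
  for d in(120,125,130,135): print(z,d,*pred(z,d))
b=cv2.imread('pics/s6.png')
cv2.imwrite('pics/s6d.png',cv2.resize(b[230:310,330:430],None,fx=6,fy=6,interpolation=cv2.INTER_CUBIC))"
```

```text
0.095 120 [414.6 263.4] [367.5 250.9]
0.095 125 [414.9 260.2] [367.5 250.9]
0.095 130 [414.7 256.9] [367.5 250.9]
0.095 135 [414.2 253.7] [367.5 250.9]
0.086 120 [413.5 267. ] [366.8 254.5]
0.086 125 [413.7 263.8] [366.8 254.5]
0.086 130 [413.6 260.5] [366.8 254.5]
0.086 135 [413.1 257.3] [366.8 254.5]
```

View pics/s6d.png

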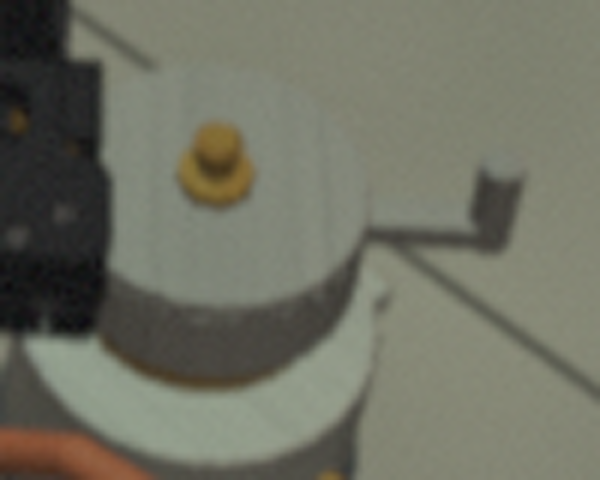

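Not dropped yet: the peg top at (413.7, 257.5) fits z=0.095 at about 129°, and the nipple top is only 1 px lower. A few degrees more.

```bash
python3 -m jog '[[-0.0025,0.0004,0,-0.0028,0.66],[-0.0025,0.0004,0,-0.0028,0.66],[-0.0025,0.0004,0,-0.0028,0.66],[0,0,0,0,0.66]]'
python3 -c "
from h import *
rep(140,.118,45)
b=snap('side','s7.png')[:,:,::-1]
cv2.imwrite('pics/s7d.png',cv2.resize(b[230:310,330:430],None,fx=6,fy=6,interpolation=cv2.INTER_CUBIC))"
```

```text
clock: 11.7
tool_pos: [0.52, -0.0833, 0.1168]
eef_rot: [0.928, 0.372, 0.0, -0.0]
contact_force: [1.4, 0.6, 0.3]
opening: 0.344
clk 11.7 tcp [ 0.52   -0.0833  0.1168] xang 43.7 polar 142.4 0.0707 F [1.4 0.6 0.3] open 0.34 q [ 0.17  0.75 -0.16  1.97  0.26  0.44  0.58]
tool shift to target [ 0.0028 -0.0016 -0.0012]
yaw turns -0.0037
```

View pics/s7d.png

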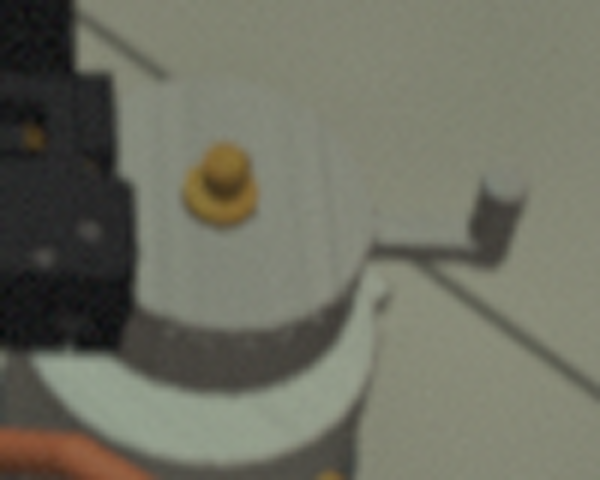

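It dropped: the nipple top is now at (368.0, 255.8), about 3.6 px lower, as predicted. I nudge 2° further and hold, lowering the fingers a little.

```bash
python3 -m jog '[[-0.0025,0.0008,0.003,-0.0028,0.66],[0,0,0.003,0,0.66],[0,0,0.003,0,0.66],[0,0,0,0,0.66]]'
python3 -c "
from h import *
rep(140,.108,45)
b=snap('side','s8.png')[:,:,::-1]
snap('top','t8.png')
cv2.imwrite('pics/s8d.png',cv2.resize(b[230:310,330:430],None,fx=6,fy=6,interpolation=cv2.INTER_CUBIC))"
```

```text
clock: 12.15
tool_pos: [0.5185, -0.0861, 0.1072]
eef_rot: [0.925, 0.38, -0.0, -0.0]
contact_force: [1.0, 0.6, -0.1]
opening: 0.343
clk 12.15 tcp [ 0.5185 -0.0861  0.1072] xang 44.6 polar 144.9 0.0703 F [ 1.   0.6 -0.1] open 0.34 q [ 0.17  0.77 -0.16  1.98  0.27  0.42  0.59]
tool shift to target [ 0.0058 -0.0025 -0.0008]
yaw turns -0.0011
```

View pics/s8d.png

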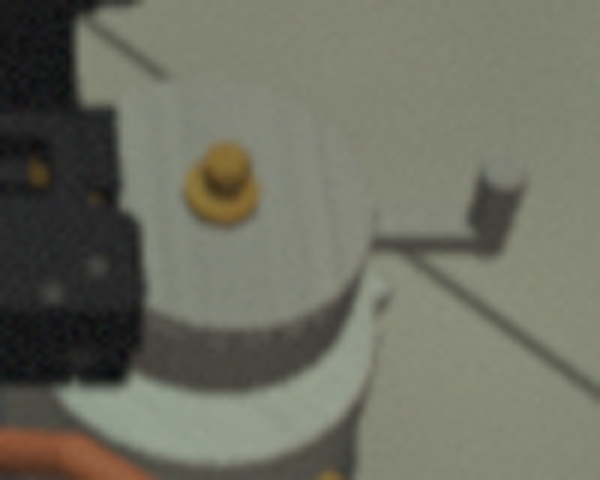

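View pics/t8.png

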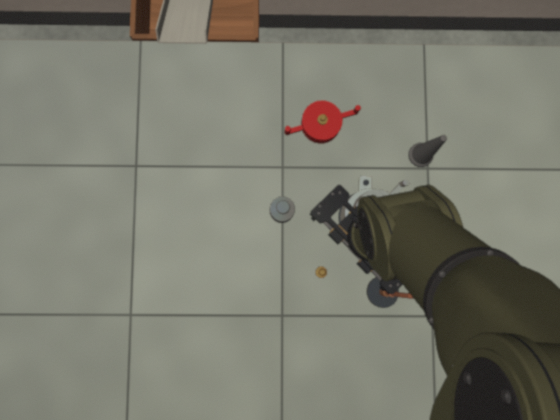

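Now clockwise. The fingers lag 10° in yaw, so the first rows go without a turn.

```bash
python3 -m jog '[[0.005,-0.001,0,0,0.66],[0.005,-0.001,0,0,0.66],[0.005,-0.0008,0,0.005,0.66],[0.005,0.0002,0,0.0111,0.66],[0.005,0.0002,0,0.0111,0.66],[0.005,0.0002,0,0.0111,0.66],[0.005,0.0002,0,0.0111,0.66],[0.005,0.0002,0,0.0111,0.66],[0.005,0.0002,0,0.0111,0.66],[0.005,0.0002,0,0.0111,0.66],[0.005,0.0002,0,0.0111,0.66],[0.005,0.0002,0,0.0111,0.66]]'
python3 -c "
from h import *
rep(96,.106,6)
b=snap('side','s9.png')[:,:,::-1]
cv2.imwrite('pics/s9c.png',cv2.resize(b[130:380,270:470],None,fx=2.4,fy=2.4,interpolation=cv2.INTER_CUBIC))"
```

```text
clock: 13.45
tool_pos: [0.567, -0.0545, 0.1074]
eef_rot: [0.998, 0.058, -0.001, -0.0]
contact_force: [-1.3, -0.7, -1.3]
opening: 0.342
clk 13.45 tcp [ 0.567  -0.0545  0.1074] xang 6.6 polar 97.1 0.0726 F [-1.3 -0.7 -1.3] open 0.34 q [ 0.01  0.8   0.    1.85 -0.01  0.49  0.14]
tool shift to target [0.0014 0.0006 0.0014]
yaw turns 0.0018
```

View pics/s9c.png

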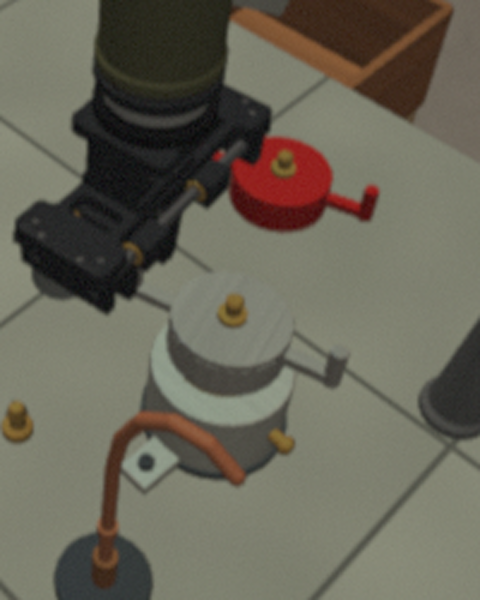

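The cap turns back and stays low, with its near peg at crop (337,360). Continuing.

```bash
python3 -m jog '[[0.005,0.0003,0,0.0111,0.66],[0.005,0.0003,0,0.0111,0.66],[0.005,0.0002,0,0.0111,0.66],[0.005,0.0002,0,0.0111,0.66],[0.005,0.0002,0,0.0111,0.66],[0.005,0.0002,0,0.0111,0.66],[0.005,0.0002,0,0.0111,0.66],[0.005,0.0002,0,0.0111,0.66],[0.005,0.0002,0,0.0111,0.66],[0.005,0.0002,0,0.0111,0.66],[0.005,0.0002,0,0.0111,0.66],[0.005,0.0002,0,0.0111,0.66],[0.005,0.0002,0,0.0111,0.66],[0.005,0.0002,0,0.0111,0.66],[0.005,0.0002,0,0.0111,0.66],[0.005,0.0002,0,0.0111,0.66]]'
python3 -c "
from h import *
rep(33,.106,-57)
b=snap('side','s10.png')[:,:,::-1]
cv2.imwrite('pics/s10c.png',cv2.resize(b[130:380,270:470],None,fx=2.4,fy=2.4,interpolation=cv2.INTER_CUBIC))"
```

```text
clock: 15.1
tool_pos: [0.6359, -0.0863, 0.1073]
eef_rot: [0.878, -0.478, -0.001, -0.0]
contact_force: [-0.4, 1.4, -2.3]
opening: 0.338
clk 15.1 tcp [ 0.6359 -0.0863  0.1073] xang -57.2 polar 33.9 0.0721 F [-0.4  1.4 -2.3] open 0.34 q [-0.1   0.9   0.31  1.63 -0.39  0.68 -0.59]
tool shift to target [0.0012 0.0001 0.0013]
yaw turns -0.0005
```

View pics/s10c.png

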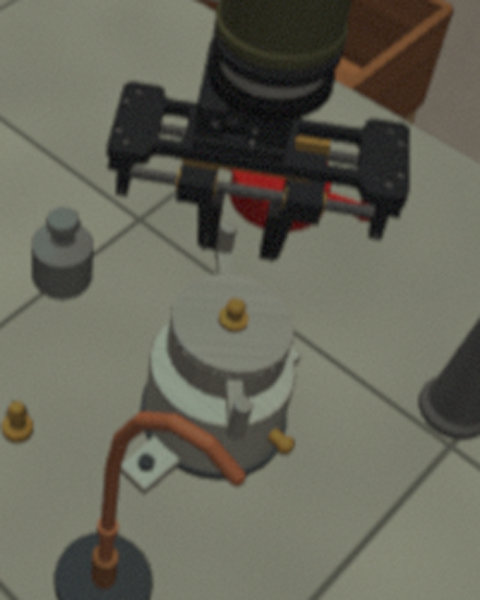

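```bash
python3 -m jog '[[0.005,0.0002,0,0.0111,0.66],[0.005,0.0002,0,0.0111,0.66],[0.005,0.0002,0,0.0111,0.66],[0.005,0.0002,0,0.0111,0.66],[0.005,0.0002,0,0.0111,0.66],[0.005,0.0002,0,0.0111,0.66],[0.005,0.0002,0,0.0111,0.66],[0.005,0.0002,0,0.0111,0.66],[0,0,0,0,0.66]]'
python3 -c "
from h import *
rep(-6,.106,-93)
b=snap('side','s11.png')[:,:,::-1]
for d in (0,3,6): print(d,*pred(.0805,d))
cv2.imwrite('pics/s11c.png',cv2.resize(b[200:340,300:460],None,fx=4,fy=4,interpolation=cv2.INTER_CUBIC))"
```

```text
clock: 16.05
tool_pos: [0.6475, -0.1254, 0.1075]
eef_rot: [0.713, -0.701, -0.0, 0.0]
contact_force: [-1.2, 0.3, 0.4]
opening: 0.337
clk 16.05 tcp [ 0.6475 -0.1254  0.1075] xang -89.0 polar 0.9 0.0715 F [-1.2  0.3  0.4] open 0.34 q [-0.11  0.95  0.46  1.57 -0.56  0.75 -0.96]
tool shift to target [0.0086 0.0001 0.0015]
yaw turns 0.0111
0 [335.1 285.4] [366.4 256.7]
3 [337.  286.9] [366.4 256.7]
6 [339.  288.4] [366.4 256.7]
```

View pics/s11c.png

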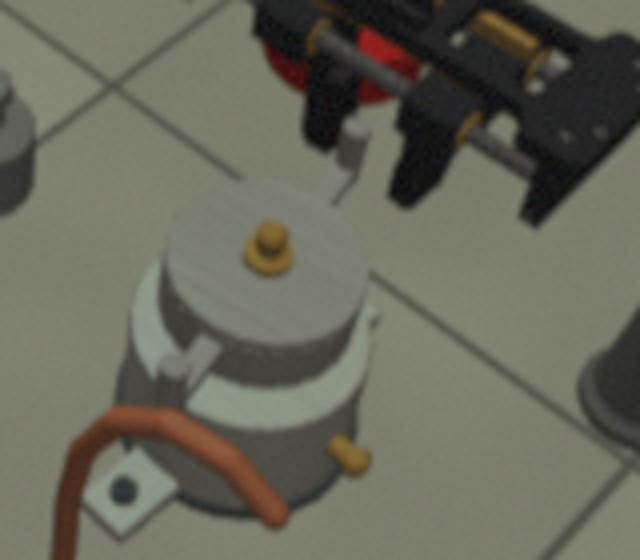

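Cap at about 8–10°. Small steps up to the stop, watching the force.

```bash
python3 -m jog '[[0.003,0.0001,0,0.006,0.66],[0.003,0.0001,0,0.006,0.66],[0.003,0.0001,0,0.006,0.66],[0,0,0,0,0.66]]'
python3 -m jog '[[0.002,0.0001,0,0.004,0.66],[0,0,0,0,0.66]]'
python3 -m jog '[[0.002,0.0001,0,0.004,0.66],[0,0,0,0,0.66]]'
python3 -c "
from h import *
rep(-6,.106,-93)
b=snap('side','s12.png')[:,:,::-1]
cv2.imwrite('pics/s12c.png',cv2.resize(b[200:340,300:460],None,fx=4,fy=4,interpolation=cv2.INTER_CUBIC))"
```

```text
clock: 16.5
tool_pos: [0.6471, -0.1352, 0.1078]
eef_rot: [-0.672, 0.741, -0.0, -0.0]
contact_force: [0.4, 0.2, -0.6]
opening: 0.339
clock: 16.7
tool_pos: [0.6468, -0.1369, 0.1077]
eef_rot: [-0.662, 0.749, -0.0, -0.0]
contact_force: [-0.4, 1.1, -0.5]
opening: 0.34
clock: 16.9
tool_pos: [0.6464, -0.1389, 0.1077]
eef_rot: [-0.653, 0.757, -0.0, -0.0]
contact_force: [-0.2, -0.3, 0.0]
opening: 0.341
clk 16.9 tcp [ 0.6464 -0.1389  0.1077] xang -98.5 polar -9.9 0.0715 F [-0.2 -0.3  0. ] open 0.34 q [-0.11  0.96  0.5   1.57 -0.6   0.77 -1.07]
tool shift to target [-0.0049 -0.0005  0.0017]
yaw turns -0.0152
```

View pics/s12c.png

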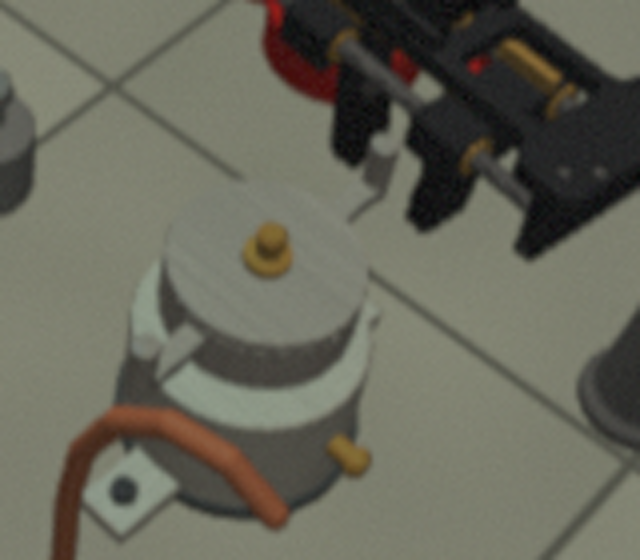

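```bash
for i in 1; do python3 -m jog '[[0.0015,0.0001,0,0.003,0.66],[0,0,0,0,0.66]]'
python3 -m jog '[[0.0015,0.0001,0,0.003,0.66],[0,0,0,0,0.66]]'; done
python3 -c "
from h import *
rep(-6,.106,-93)
b=snap('side','s13.png')[:,:,::-1]
cv2.imwrite('pics/s13c.png',cv2.resize(b[200:340,300:460],None,fx=4,fy=4,interpolation=cv2.INTER_CUBIC))"
```

```text
clock: 17.15
tool_pos: [0.6461, -0.14, 0.1077]
eef_rot: [-0.646, 0.763, 0.0, 0.0]
contact_force: [1.0, 0.0, -1.5]
opening: 0.339
clock: 17.35
tool_pos: [0.6459, -0.1408, 0.1076]
eef_rot: [-0.639, 0.769, 0.0, 0.0]
contact_force: [0.5, 2.8, -0.8]
opening: 0.335
clk 17.35 tcp [ 0.6459 -0.1408  0.1076] xang -100.6 polar -11.6 0.0713 F [ 0.5  2.8 -0.8] open 0.33 q [-0.11  0.96  0.51  1.57 -0.61  0.78 -1.09]
tool shift to target [-0.007  -0.0005  0.0016]
yaw turns -0.0211
```

View pics/s13c.png

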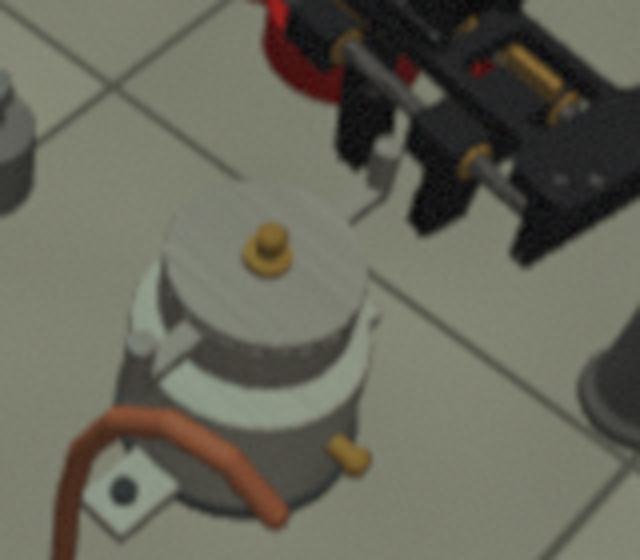

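```bash
python3 -m jog '[[0.002,0,0,0,0.66],[0,0,0,0,0.66]]'
python3 -m jog '[[0.002,0,0,0,0.66],[0,0,0,0,0.66]]'
python3 -m jog '[[0.002,0,0,0,0.66],[0,0,0,0,0.66],[0,0,0,0,0.66]]'
```

```text
clock: 17.6
tool_pos: [0.6458, -0.1416, 0.1076]
eef_rot: [-0.639, 0.769, 0.001, 0.001]
contact_force: [1.5, 5.2, -0.2]
opening: 0.341
clock: 17.8
tool_pos: [0.6458, -0.142, 0.1075]
eef_rot: [-0.64, 0.769, 0.002, 0.002]
contact_force: [1.6, 7.4, 0.3]
opening: 0.34
clock: 18.1
tool_pos: [0.6458, -0.1424, 0.1074]
eef_rot: [-0.64, 0.768, 0.002, 0.003]
contact_force: [2.3, 9.7, 0.8]
opening: 0.344
```

It is at a hard stop: the force rises to 10 N with almost no motion. I centre the fingers round the peg again, then lift.

```bash
python3 -m jog '[[-0.005,0,0,0,0.66],[-0.005,0,0,0,0.66],[-0.004,0,0,0,0.66],[0,0,0,0,0.66]]'
python3 -c "
from h import *
rep(-1,.107,-91)
b=snap('side','s14.png')[:,:,::-1]
cv2.imwrite('pics/s14c.png',cv2.resize(b[200:340,300:460],None,fx=4,fy=4,interpolation=cv2.INTER_CUBIC))"
```

```text
clock: 18.5
tool_pos: [0.6472, -0.1338, 0.1077]
eef_rot: [-0.639, 0.769, -0.0, -0.0]
contact_force: [-0.1, -0.5, 0.2]
opening: 0.338
clk 18.5 tcp [ 0.6472 -0.1338  0.1077] xang -100.6 polar -5.8 0.0716 F [-0.1 -0.5  0.2] open 0.34 q [-0.12  0.96  0.51  1.57 -0.61  0.77 -1.1 ]
tool shift to target [-0.006   0.0003  0.0007]
yaw turns -0.0265
```

View pics/s14c.png

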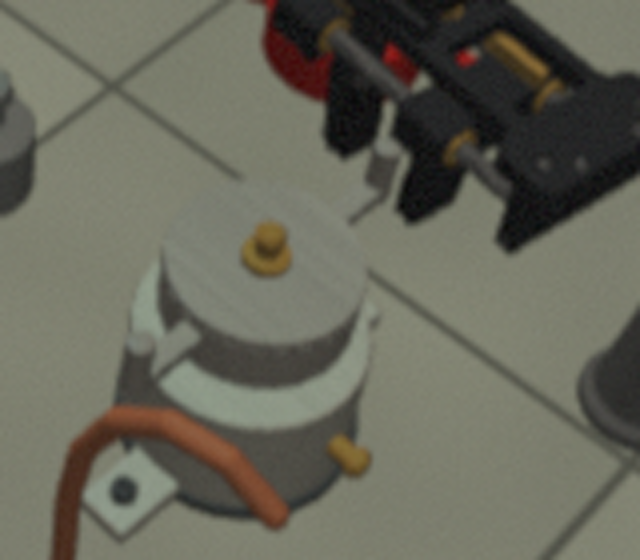

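```bash
python3 -m jog '[[-0.004,0,0,0,0.66],[0,0,0,0,0.66],[0,0,-0.01,0,0.66],[0,0,-0.01,0,0.66],[0,0,-0.015,0,0.66],[0,0,-0.02,0,0.66],[0,0,-0.02,0,0.66],[0,0,-0.02,0,0.66],[0,0,-0.02,0,0.66],[0,0,-0.02,0,0.66],[0.03,-0.02,0,0,0.66],[0.03,-0.03,0,0,0.66],[0,-0.03,0,0,0.66],[0,-0.03,0,0,0.66],[0,0,0,0,0.66],[0,0,0,0,0.66]]'
python3 -c "
from h import *
rep()
b=snap('side','s15.png')[:,:,::-1]
a=snap('top','t15.png')[:,:,::-1]
for z in (.080,.082,.086):
  for d in (-4,-1,3): print(z,d,*pred(z,d),*pred(z,d,'top'),*pred(z,d+180,'top'))
o=np.hstack([cv2.resize(b[230:340,310:420],None,fx=3.6,fy=3.6,interpolation=cv2.INTER_CUBIC),cv2.resize(a[160:270,320:430],None,fx=3.6,fy=3.6,interpolation=cv2.INTER_CUBIC)])
cv2.imwrite('pics/c15.png',o)"
```

```text
clock: 20.15
tool_pos: [0.7449, -0.2092, 0.2433]
eef_rot: [-0.639, 0.769, -0.0, -0.0]
contact_force: [-1.1, 0.3, -0.0]
opening: 0.342
clk 20.15 tcp [ 0.7449 -0.2092  0.2433] xang -100.6 polar -26.1 0.188 F [-1.1  0.3 -0. ] open 0.34 q [ 0.    0.99  0.61  1.02 -0.52  1.27 -1.22]
0.08 -4 [332.6 283.5] [366.4 256.9] [374.9 249.4] [377.6 209.2] [379.  170.4] [377.6 209.2]
0.08 -1 [334.4 285.1] [366.4 256.9] [377.  249.5] [377.6 209.2] [376.9 170.3] [377.6 209.2]
0.08 3 [337.  287.1] [366.4 256.9] [379.8 249.4] [377.6 209.2] [374.2 170.3] [377.6 209.2]
0.082 -4 [332.7 282.7] [366.5 256.1] [375.1 249.3] [377.8 209. ] [379.2 170.2] [377.8 209. ]
0.082 -1 [334.5 284.3] [366.5 256.1] [377.2 249.4] [377.8 209. ] [377.2 170.1] [377.8 209. ]
0.082 3 [337.1 286.4] [366.5 256.1] [380.  249.4] [377.8 209. ] [374.4 170.1] [377.8 209. ]
0.086 -4 [332.9 281.2] [366.8 254.5] [375.6 249.2] [378.3 208.8] [379.7 169.7] [378.3 208.8]
0.086 -1 [334.7 282.8] [366.8 254.5] [377.7 249.3] [378.3 208.8] [377.7 169.6] [378.3 208.8]
0.086 3 [337.3 284.8] [366.8 254.5] [380.6 249.3] [378.3 208.8] [374.9 169.6] [378.3 208.8]
```

View pics/c15.png

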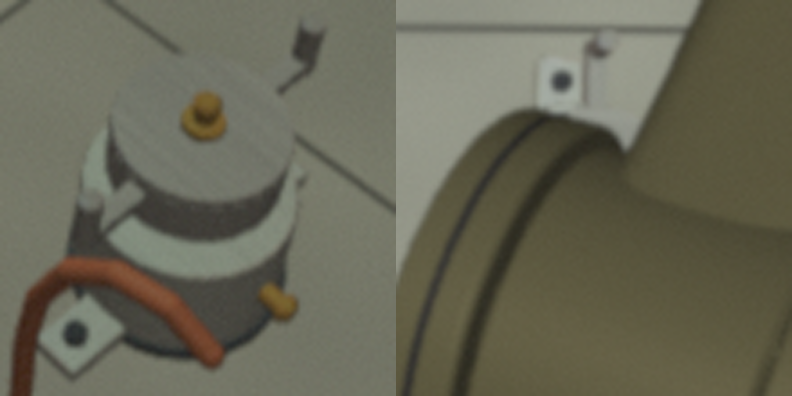

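View pics/s15.png

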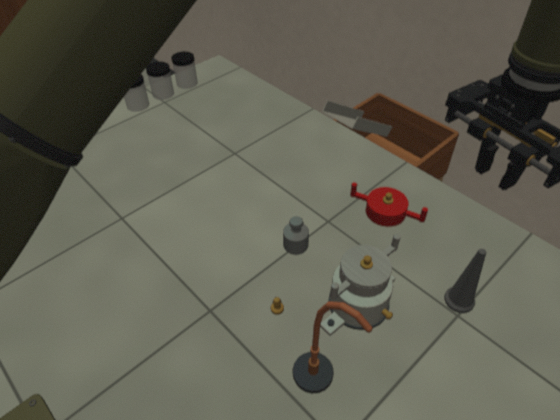

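View pics/t15.png

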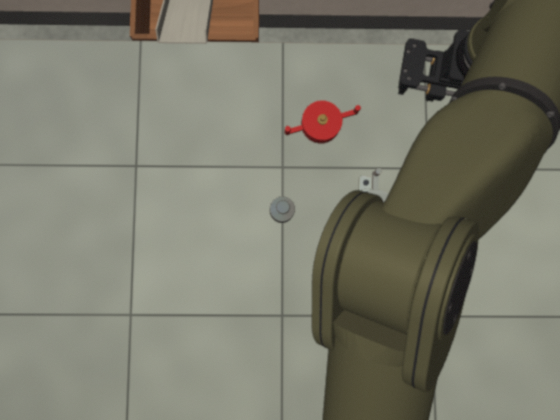

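The near peg at (335.3, 285.5) fits z=0.080 at about 0°, the nipple top has gone down by about 7 px in all, and the bystanders are where they were. Handing in.

```bash
python3 -c "
from h import *
print(r.finish_job(), r.get_state()['clock'])"
```

```text
the job is handed in; nothing more can be done
the job is handed in; nothing more can be done
```

I turned the steel cap back until it dropped into the thread, then forward to a hard stop, and handed the job in at about 20 s; the hand-in reports no verdict. I did it with the fingers loosely round the cap's far peg, swinging them about the pot's axis.

- **Drop:** the side camera showed the nipple on top of the cap about 3.6 px lower at A of about 131–132°, which matches an 8–9 mm drop.
- **Stop:** going forward, the force rose to about 10 N with almost no movement.
- **Fully home:** the near peg in the side view fits the cap at 80 mm with its arms at about 0°, against a pot yaw of about −1°. The far peg in the top view reads about −3°. The two readings differ by 2–3°, but both are within the 0.12 rad (6.9°) limit.
- **Height:** the nipple sat about 1.5 px lower than predicted, which I put down to reading error.
- **Bystanders:** in the last side picture all four stand where they did at the start. The arm hid the bocal and the cone in the last top view.
- **Robot:** it was clear of everything, with a contact force of about 1 N, which is noise.

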